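Set the cheek gap with a blade gauge

ROBOT

A 7-joint arm with a two-finger parallel gripper is mounted at the origin on the work surface. World frame = base frame: x ahead of the robot, y to its left, z up, the work surface at z = 0. Lengths are in mm, angles in rad, forces in N, time in s.
With the tool pointing down it reaches from about 400 to 875 mm from the base axis. Payload 4.4 kg.
Tool frame: the origin (TCP) lies at the very end of the fingers, on their centre line; the grasp point (between the pads) lies 19 mm behind it; y points along the fingers, x is the direction in which the jaws open and shut, and the axes are right-handed (so a half turn about y gives the same grasp; the last joint's range is limited). The gripper opens to 85 mm and grips with 20 to 120 N. Pads are 22 mm wide; open, the fingers measure 114 mm over their backs; the gripper's body (76 mm by 85 mm) begins 54 mm behind the grasp point. The pads swing forward as they close: fully open they stand 13 mm farther back than shut.
Start: joints at [1.114, 0.628, 0.038, 1.517, -0.027, 0.996, -0.02], TCP at [247.631, -600.996, 231.313] pointing down, gripper open.
Joint ranges: [-3.06, 3.06], [-0.37, 2.12], [-1.25, 1.32], [0.18, 2.47], [-1.1, 4.24], [0.23, 1.98], [-2.94, 2.94]. Speed limits (rad/s): [2.57, 2.57, 3.14, 3.14, 3.14, 3.14, 3.14].

INTERFACE

Orientations are given as [roll, pitch, yaw] about the fixed x, y, z axes, in that order (R = Rz(yaw) Ry(pitch) Rx(roll)).
In Python, from cell import readout, eyes, finish_job gives the robot as it stands. The module is installed in compiled form; this text tells all that it offers.
- The arm moves only by the tool apply_moves, never from a script. Its argument "commands" is a list that holds one entry, the list of rows, each a list of 6 numbers: the shift along the tool's x, y, z in units of 0.04 m (1.0 is 0.04 m), then the turn, a rotation vector about the tool's x, y, z in units of 5 degrees (1.0 is 5 degrees). A call has 1 to 8 rows; each row shifts and turns the pose as measured when the row begins, along the tool's axes as they then stand; what a row does not reach is not made up. A row lasts 1/12 s, in which the tool goes at most 41.7 mm and 7.16 degrees, less where a joint would pass 70% of its speed; a pose out of reach is approached as far as the arm can. A call with a number of a shift or a turn outside -1 to 1 is refused whole. A call with a gripper value outside its range is refused whole. "claw" is the finger opening in mm, from 0 to 85.4, set as the call begins (left out, the last holds). The fingers move at their own pace and stop on an object; the grip force is fixed at half the most. Time passes only in rows, so rows that do not move let the fingers close. It gives the time, the measured TCP pose, the force and the opening at its end, in the units of the state.
- readout.read_state(): the state, without advancing time (a new reading comes with each control period).
- eyes.get_image(name): name is "scene" or "top" or "wrist"; returns a dict with "image" (400x640x3 uint8, red, green, blue), "mtx" (3x3 intrinsics, pixels), "rvec" (rotation vector, rad) and "tvec" (3), from world to camera coordinates, as OpenCV has them. Camera axes: x right, y down, z forward; pixel columns grow to the right and rows downward; lengths in mm; the calibration is good to about 2 mm. A picture is of the moment at which its call begins. There is no depth.
- finish_job(): hands the job in, once; it reports no verdict.
The state is a dict: "clock": time; "qpos": joint angles; "qd": joint speeds; "tau": joint torques, N m; "eef_pos": TCP position; "tool_rot": TCP orientation; "force": force on the tool from outside, world axes, zero at the start; "torque": the same for the moment, N m; "width": finger opening in mm.
Only numpy, scipy, OpenCV 4.12 (cv2) and the standard library are available. Lean on these libraries where they do the work, as an engineer would, in place of code of your own. Each camera call takes 0.05 s, during which the arm holds its last target. There are 200 camera calls.

TASK

On the assembly jig, set the gap between the synthesizer's metal case and its loose wooden side cheek. Take the yellow 5 mm blade gauge from the rack and stand its blade in the open gap, near the mark at the middle of the case, all the way down until the handle's shoulder rests on the case; then slide the carriage by its red grip post so that the cheek closes up against the blade. Leave the gauge standing in the gap, and do not disturb the other gauges or the things lying on the bench.

Things in the scene. Friction and masses are not known exactly. Their poses are not given: they have to be found in the camera images.
- gauge_yellow: Blade gauge upright in the rack: yellow handle block 70 (x) x 24 (y) x 38 (z) mm on a flat steel blade 60 (x) x 5 (y) x 40 (z) mm. Origin: middle of the blade's lower edge; x along the blade's width, y across its thickness, z up. The handle's underside (shoulder) is at z = 40, its top at z = 78 mm. The one to use; its rack slot varies.
- gauge_blue: Blade gauge upright in the rack: blue handle block 70 (x) x 24 (y) x 38 (z) mm on a flat steel blade 60 (x) x 7 (y) x 40 (z) mm. Origin: middle of the blade's lower edge; x along the blade's width, y across its thickness, z up. The handle's underside (shoulder) is at z = 40, its top at z = 78 mm. Not to be used.
- gauge_green: Blade gauge upright in the rack: green handle block 70 (x) x 24 (y) x 38 (z) mm on a flat steel blade 60 (x) x 4 (y) x 40 (z) mm. Origin: middle of the blade's lower edge; x along the blade's width, y across its thickness, z up. The handle's underside (shoulder) is at z = 40, its top at z = 78 mm. Not to be used.
- rack: Light wooden gauge rack 90 (x) x 210 (y) x 50 (z) mm standing on the bench, with three slots along its x, 12 mm wide, at y = -66, 0 and +66 mm, open at both ends. Origin at the centre of its underside. The gauges' shoulders rest on its top, so their blade edges are 10 mm above the bench.
- jig: Jig board 230 (x) x 360 (y, -140 to +220) x 12 mm, fixed, with an aluminium-cased synthesizer: case 150 (x, -75 to +75) x 190 (y, 0 to +190) mm, flat top at z = 72 mm; keys on a lower lip at -x, black knobs up to z = 89 mm from y = 70 mm on. Origin on the bench under the middle of the case's end wall (y = 0); the gap runs along x on the -y side of this wall.
- gap_mouth (a point): Middle of the top edge of the case's end wall (jig 0, 0, 72 mm), at the end of a black mark line on the case. Axes as the jig's: x along the gap, -y across it to the cheek, z up. The gap between wall and cheek is 150 mm long, over 45 mm deep, open above and at its ends. With the gauge home its origin is 40 mm below this point's height.
- carriage (a joint): Sliding carriage with the loose cheek: value = width of the gap between case wall and cheek in m (0 = touching; grows as the cheek moves to the jig's -y; at most 0.022). Stays where left; about 5 N moves it. The cheek is a wooden board 150 (x) x 20 (y) mm, its top at z = 72 mm, flush with the case.
- carriage_grip (a point): Centre of the top of the red grip post on the carriage, 30 (x) x 22 (y) mm, top 84 mm above the bench and 58 mm above the carriage's grey plate; 78 mm to -y of the cheek's inner face, moves with the carriage. Axes as the jig's.
- screwdriver: Loose screwdriver 190 mm long with orange handle, lying in front of the jig; origin under its middle. Bystander.
- brush: Loose brush 170 mm long, lying in front of the rack. Bystander.
- spare_cheek: Loose wooden board 190 x 64 x 20 mm lying at the left. Bystander.
- tape_roll: Loose blue tape roll, 90 mm across, 24 mm high, lying beyond the rack. Bystander.
Not all that is in view belongs to the job. There is more than one size of the gauge_yellow; the job needs the middle-sized.

How it is judged:
By the outcome, as a careful person would: the job done as asked, in the order asked, and still so for the second after the job is handed in, with the robot touching nothing.
It also fails if it takes over 64 s, if anything falls off the work surface, if the arm or the gripper's body presses on something with over 40 N, if the wrist force passes 120 N, or if a joint passes its speed limit or range.

## Working session

There is one attempt and no reset: what is moved stays moved. The work goes in short steps, Python scripts to look and compute and a tool call to move; the robot and the scene stay as the last step left them, time stands still between calls to the robot, and variables do not carry over. Pictures are saved under pics/ and viewed, about 8 in all and at most 12, crops included, and the job is handed in when it is done.

Besides the shell and the picture viewer there is one more tool, called after "Call:" in YAML: its name, and indented under it one key for each argument. apply_moves: Moves the arm, as the interface text tells. Shifts and turns lie within -1 to 1; 1 stands for 0.04 m of shift or 5 degrees of turn. Its arguments: {"type":"object","properties":{"commands":{"type":"array"},"claw":{"type":"number"}},"required":["commands"]}

```bash
mkdir -p pics
cat > h.py <<'E'
import numpy as np, cv2
from cell import readout, eyes, finish_job
def snap(n,f=None):
    d=eyes.get_image(n)
    if f: cv2.imwrite('pics/'+f,cv2.cvtColor(d['image'],cv2.COLOR_RGB2BGR))
    return d
def ray(d,u,v,z):
    R,_=cv2.Rodrigues(np.array(d['rvec'],float)); t=np.array(d['tvec'],float).ravel()
    c=-R.T@t; r=R.T@np.linalg.inv(d['mtx'])@np.array([u,v,1.])
    return c+r*(z-c[2])/r[2]
def proj(d,P):
    p,_=cv2.projectPoints(np.array(P,float).reshape(-1,1,3),np.array(d['rvec'],float),np.array(d['tvec'],float),np.array(d['mtx'],float),None)
    return p.reshape(-1,2)
E
python3 - <<'E'
from h import *
import pickle
D={n:snap(n,n+'0.png') for n in('scene','top','wrist')}
pickle.dump(D,open('d0.pkl','wb'))
s=readout.read_state();print(s)
a=[cv2.imread(f'pics/{n}0.png') for n in('top','scene')]
for n in D: 
    R,_=cv2.Rodrigues(np.array(D[n]['rvec'],float));print(n,-R.T@np.array(D[n]['tvec']).ravel(),R.round(2).tolist(),np.array(D[n]['mtx']).tolist())
E
```

```text
{'clock': 0.15, 'qpos': array([ 1.11421643,  0.62913988,  0.03843963,  1.51814758, -0.02696022,
        0.99630648, -0.0200148 ]), 'qd': array([ 0.00075035, -0.00142511,  0.0010125 , -0.00313394,  0.00132954,
        0.00011919, -0.00093895]), 'tau': array([ 1.95133216e-03, -5.63798368e+01,  1.22784376e+00, -1.93650270e+01,
        1.11483294e-02,  7.39155512e-03,  1.50096400e-05]), 'eef_pos': array([ 247.43102354, -600.54119424,  230.59319663]), 'tool_rot': array([-1.57083244e+00,  1.48317176e-03, -1.18000274e+00]), 'force': array([-0.15016657, -0.26027782,  0.46070436]), 'torque': array([ 0.01185626,  0.00239757, -0.06808346]), 'width': 85.43384956233915}
scene [1537.95505863 -754.39581281  918.42879036] [[0.62, 0.79, -0.01], [0.44, -0.36, -0.83], [-0.66, 0.5, -0.56]] [[473.20660152836916, 0.0, 319.6697977020816], [0.0, 473.20660152836916, 201.12385540376192], [0.0, 0.0, 1.0]]
top [ 322.01713863   -4.61595682 1491.52121383] [[0.02, -1.0, 0.01], [-0.99, -0.02, -0.16], [0.16, -0.0, -0.99]] [[474.704408449258, 0.0, 321.20381248096515], [0.0, 474.704408449258, 202.32592179879464], [0.0, 0.0, 1.0]]
wrist [ 321.83039762 -569.89608234  371.90786717] [[0.38, -0.92, -0.0], [-0.88, -0.36, 0.31], [-0.29, -0.12, -0.95]] [[289.84394788189763, 0.0, 318.1569707306974], [0.0, 289.84394788189763, 198.0099976108908], [0.0, 0.0, 1.0]]
```

View pics/top0.png

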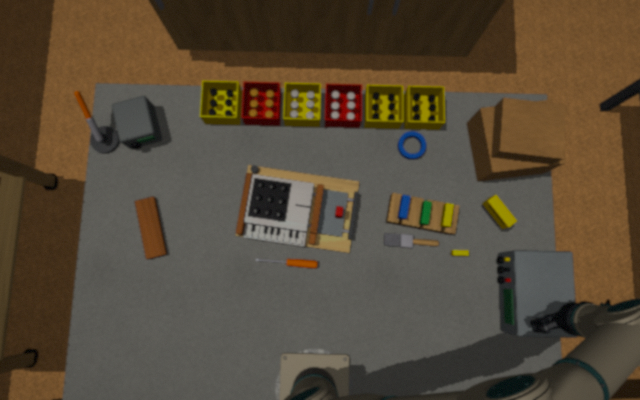

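View pics/scene0.png

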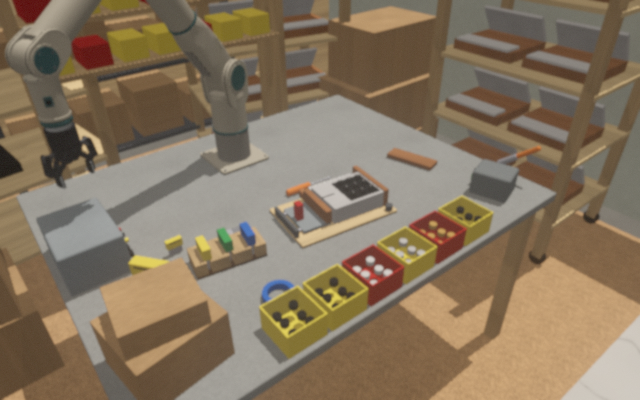

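The top view shows the rack with blue (404,208), green (426,213) and yellow (448,215) gauges. The jig's red post is at (339,212) and the gap is near (310,215). The yellow decoys, large at (500,211) and small at (460,253), lie outside the rack.

```bash
cat >> h.py <<'E'
def hsv(d): return cv2.cvtColor(d['image'],cv2.COLOR_RGB2HSV)
COL={'yellow':((22,120,90),(34,255,255)),'green':((45,100,50),(85,255,255)),'blue':((100,120,50),(125,255,255)),'red':((0,190,80),(6,255,255))}
def blobs(d,c,amin=15):
    m=cv2.inRange(hsv(d),*COL[c]); n,_,s,ce=cv2.connectedComponentsWithStats(m)
    return [(ce[i].round(1).tolist(),int(s[i][4]),s[i][:4].tolist()) for i in range(1,n) if s[i][4]>=amin]
def go(pos,yaw=None):
    s=readout.read_state(); y=s['tool_rot'][2]; c,n=np.cos(y),np.sin(y)
    d=np.array(pos)-s['eef_pos']; 
    r=[c*d[0]+n*d[1],-d[2],-n*d[0]+c*d[1]]
    print('pose',s['eef_pos'].round(1),s['tool_rot'].round(3),'tool shift units',np.round(np.array(r)/40,3),
      'turn y units',None if yaw is None else round(-np.degrees((yaw-y+np.pi/2)%np.pi-np.pi/2)/5,3))
E
python3 - <<'E'
from h import *
import pickle
D=pickle.load(open('d0.pkl','rb')); t=D['top']
for c in COL:
    for n in('top',):
        for b in blobs(D[n],c): print(c,n,b, ray(D[n],*b[0],88 if c!='red' else 84).round(0))
im=cv2.imread('pics/top0.png')[155:275,225:480]
cv2.imwrite('pics/c1.png',cv2.resize(im,None,fx=3.1,fy=3.1,interpolation=cv2.INTER_CUBIC))
E
```

```text
yellow top ([221.7, 100.3], 713, [200, 80, 40, 38]) [863. 308.  88.]
yellow top ([302.4, 102.9], 825, [283, 82, 39, 38]) [861.  58.  88.]
yellow top ([384.6, 104.9], 837, [365, 84, 40, 39]) [ 861. -197.   88.]
yellow top ([425.4, 105.8], 803, [406, 85, 40, 38]) [ 861. -323.   88.]
yellow top ([501.7, 210.4], 431, [487, 195, 30, 33]) [ 539. -548.   88.]
yellow top ([447.6, 214.6], 241, [441, 203, 14, 24]) [ 522. -386.   88.]
yellow top ([459.9, 252.5], 103, [451, 250, 18, 6]) [ 410. -420.   88.]
yellow top ([507.0, 258.7], 18, [505, 257, 5, 4]) [ 395. -558.   88.]
green top ([425.4, 212.5], 211, [420, 201, 12, 24]) [ 527. -320.   88.]
green top ([511.7, 305.7], 46, [511, 290, 3, 34]) [ 260. -567.   88.]
blue top ([411.7, 144.6], 382, [398, 131, 28, 28]) [ 736. -280.   88.]
blue top ([404.0, 206.4], 190, [399, 195, 11, 24]) [ 544. -256.   88.]
red top ([263.6, 103.4], 441, [242, 82, 38, 37]) [858. 179.  84.]
red top ([357.5, 103.7], 175, [342, 85, 20, 36]) [ 864. -113.   84.]
red top ([326.3, 102.3], 41, [325, 92, 3, 20]) [866. -16.  84.]
red top ([340.6, 109.3], 218, [325, 93, 25, 28]) [845. -61.  84.]
red top ([339.0, 211.5], 52, [336, 207, 7, 10]) [524. -61.  84.]
```

View pics/c1.png

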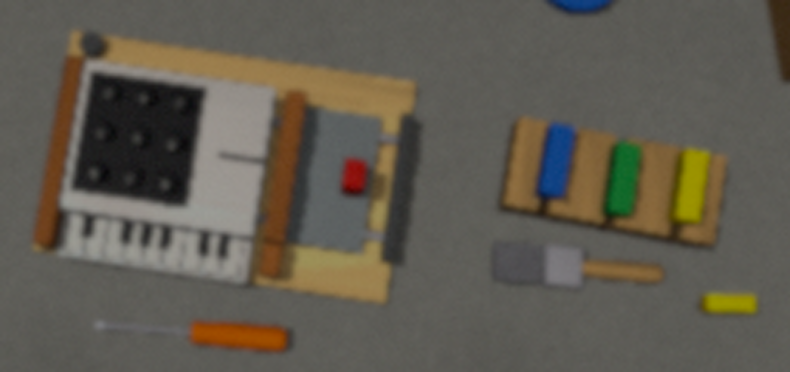

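Call:
apply_moves:
  commands:
    - [[-0.56,0,0.9,0,0.76,0],[-0.56,0,0.9,0,0.76,0],[-0.56,0,0.9,0,0.76,0],[-0.56,0,0.9,0,0.76,0],[-0.56,0,0.9,0,0.76,0],[-0.56,0,0.9,0,0.76,0],[-0.56,0,0.9,0,0.76,0],[-0.56,0,0.9,0,0.76,0]]
  claw: 60

```text
clock: 0.82
eef_pos: [490.3, -390.7, 225.8]
tool_rot: [-1.582, -0.003, -1.76]
force: [1.2, -1.4, 0.2]
width: 60.1
```

```bash
python3 -c "
from h import *
go([522,-386,231],-1.71)"
```

```text
pose [ 490.3 -390.7  225.8] [-1.582 -0.003 -1.76 ] tool shift units [-0.265 -0.129  0.757] turn y units -0.578
```

Call:
apply_moves:
  commands:
    - [[-0.14,-0.07,0.4,0.06,-0.3,0],[-0.13,-0.07,0.4,0.06,-0.3,0],[0,0,0,0,0,0]]

```text
clock: 1.07
eef_pos: [537.0, -373.2, 229.3]
tool_rot: [-1.568, 0.005, -1.691]
force: [-0.4, 0.1, -0.4]
width: 59.7
```

Run:
```python
from h import *
d=snap('wrist','w1.png')
go([522,-386,231],-1.71)
for c in('yellow','green','blue'):
    m=cv2.inRange(hsv(d),*COL[c])
    for k in cv2.findContours(m,cv2.RETR_EXTERNAL,cv2.CHAIN_APPROX_NONE)[0]:
        if cv2.contourArea(k)>300:
            r=cv2.minAreaRect(k); P=np.array([ray(d,*p,88) for p in cv2.boxPoints(r)])
            print(c,r,P.round(1).tolist(),ray(d,*r[0],88).round(1))
```

```text
pose [ 534.6 -374.   228.9] [-1.57   0.005 -1.693] tool shift units [ 0.335 -0.052 -0.276] turn y units 0.194
yellow ((335.7115173339844, 191.55770874023438), (24.591182708740234, 69.9207763671875), 2.726311206817627) [[493.5, -370.5, 88.0], [567.0, -382.4, 88.0], [563.0, -406.2, 88.0], [489.1, -396.2, 88.0]] [ 529.6 -389.    88. ]
yellow ((490.19671630859375, 166.83602905273438), (116.00141906738281, 52.495121002197266), 50.194427490234375) [[570.9, -487.1, 88.0], [597.5, -524.1, 88.0], [500.9, -602.7, 88.0], [467.9, -565.1, 88.0]] [ 537.  -543.2   88. ]
green ((273.5, 193.5), (69.0, 25.0), 90.0) [[571.6, -319.4, 88.0], [568.7, -343.9, 88.0], [495.5, -332.5, 88.0], [498.7, -306.0, 88.0]] [ 535.  -325.7   88. ]
blue ((211.76226806640625, 186.53207397460938), (69.49955749511719, 33.272911071777344), 87.51044464111328) [[585.7, -255.0, 88.0], [583.2, -287.6, 88.0], [511.0, -274.9, 88.0], [513.5, -239.6, 88.0]] [ 549.7 -264.6   88. ]
blue ((223.0, 11.5), (23.0, 74.0), 90.0) [[712.0, -281.0, 88.0], [704.4, -342.9, 88.0], [687.7, -339.8, 88.0], [695.4, -276.6, 88.0]] [ 699.9 -310.1   88. ]
```

View pics/w1.png

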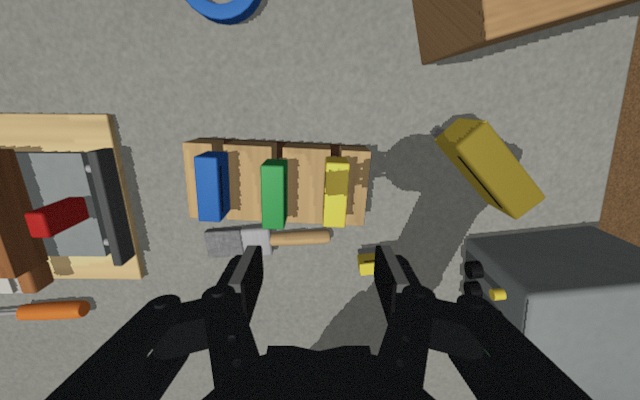

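The wrist view shows the yellow handle at (336,191) in the rack's right slot, with green (274,193) and blue (212,187) beside it. The small decoy is at (367,263). I'll go above the handle and re-check.

```bash
python3 -c "
from h import *
go([531,-389,130],-1.717)"
```

```text
pose [ 534.6 -374.   228.9] [-1.57   0.005 -1.693] tool shift units [ 0.382  2.473 -0.044] turn y units 0.274
```

Call:
apply_moves:
  commands:
    - [[0.19,0.7,-0.02,0,0.14,0],[0.19,0.7,-0.02,0,0.13,0],[0,0.7,0,0,0,0],[0,0.25,0,0,0,0],[0,0,0,0,0,0]]

```text
clock: 1.53
eef_pos: [526.5, -393.0, 133.0]
tool_rot: [-1.572, 0.001, -1.724]
force: [-0.3, -0.4, -0.6]
width: 59.8
```

Run:
```python
from h import *
d=snap('wrist','w2.png')
go([531,-389,60],-1.717)
for c in('yellow',):
    H=hsv(d); m=cv2.inRange(H,*COL[c])
    for k in cv2.findContours(m,cv2.RETR_EXTERNAL,cv2.CHAIN_APPROX_NONE)[0]:
        if cv2.contourArea(k)>300:
            r=cv2.minAreaRect(k); P=np.array([ray(d,*p,88) for p in cv2.boxPoints(r)])
            print(c,r,P.round(1).tolist(),ray(d,*r[0],88).round(1))
```

```text
pose [ 526.5 -393.1  133.8] [-1.571  0.    -1.724] tool shift units [-0.119  1.845  0.095] turn y units -0.076
yellow ((368.06988525390625, 306.5240478515625), (31.85145378112793, 31.0584716796875), 82.40535736083984) [[466.6, -408.2, 88.0], [466.7, -431.6, 88.0], [437.1, -432.4, 88.0], [436.8, -408.0, 88.0]] [ 452.1 -420.1   88. ]
yellow ((313.0, 218.0), (102.0, 34.0), 90.0) [[568.5, -384.3, 88.0], [565.2, -406.3, 88.0], [489.4, -395.7, 88.0], [493.2, -370.9, 88.0]] [ 531.3 -389.7   88. ]
yellow ((545.052490234375, 176.84890747070312), (180.69287109375, 88.80421447753906), 48.532291412353516) [[571.6, -485.3, 88.0], [600.5, -524.8, 88.0], [499.4, -611.7, 88.0], [458.2, -571.9, 88.0]] [ 537.  -545.8   88. ]
```

View pics/w2.png

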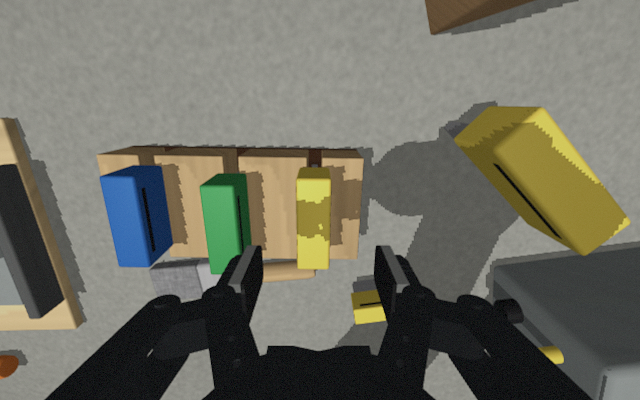

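The wrist view has the yellow handle centred at column 313, rows 168–268. The top 10 rows are its far face, so the true centre is about (526,-388.5).

Call:
apply_moves:
  commands:
    - [[-0.1,0.0,0,0,-0.07,0],[0,0.6,0,0,0,0],[0,0.6,0,0,0,0],[0,0.5,0,0,0,0],[0,0,0,0,0,0]]
  claw: 50

```text
clock: 2.0
eef_pos: [531.6, -393.1, 74.0]
tool_rot: [-1.557, -0.007, -1.718]
force: [-1.2, 0.4, -0.8]
width: 50.0
```

```bash
python3 -c "
from h import *
go([526,-388.5,60],-1.717);print(readout.read_state()['force'])"
```

```text
pose [ 531.6 -393.1   74. ] [-1.557 -0.007 -1.718] tool shift units [-0.093  0.349 -0.155] turn y units -0.011
[-1.23250611  0.37643483 -0.77101183]
```

Call:
apply_moves:
  commands:
    - [[-0.09,0.17,-0.15,-0.16,0,0.08],[0,0.17,0,0,0,0],[0,0,0,0,0,0]]

```text
clock: 2.25
eef_pos: [528.2, -389.5, 64.3]
tool_rot: [-1.567, -0.002, -1.717]
force: [-0.0, 0.8, 0.1]
width: 50.5
```

```bash
python3 -c "
from h import *
go([526,-388.5,60],-1.717)"
```

```text
pose [ 528.2 -389.5   64.3] [-1.567 -0.002 -1.717] tool shift units [-0.018  0.107 -0.057] turn y units -0.002
```

Call:
apply_moves:
  commands:
    - [[-0.02,0.05,-0.05,-0.04,0,0],[0,0,0,0,0,0]]

```text
clock: 2.42
eef_pos: [527.2, -389.0, 64.1]
tool_rot: [-1.568, -0.003, -1.717]
force: [0.3, 0.4, -0.0]
width: 49.9
```

Call:
apply_moves:
  commands:
    - [[0,0,0,0,0,0],[0,0,0,0,0,0],[0,0,0,0,0,0],[0,0,0,0,0,0],[0,0,0,0,0,0],[0,0,0,0,0,0],[0,0,0,0,0,0]]
  claw: 0

```text
clock: 3.0
eef_pos: [528.0, -389.6, 66.0]
tool_rot: [-1.565, -0.004, -1.717]
force: [-1.3, -0.0, -1.6]
width: 23.0
```

Call:
apply_moves:
  commands:
    - [[0,-0.1,0,0,0,0],[0,-0.3,0,0,0,0],[0,-0.5,0,0,0,0],[0,-0.7,0,0,0,0],[0,-0.8,0,0,0,0],[0,-0.8,0,0,0,0],[0,-0.6,0,0,0,0],[0,0,0,0,0,0]]

```text
clock: 3.67
eef_pos: [525.7, -388.1, 227.2]
tool_rot: [-1.57, -0.002, -1.718]
force: [0.9, -1.1, -0.8]
width: 22.6
```

Run:
```python
from h import *
d=snap('wrist','w3.png')
go([524,0,230],-1.717)
a=snap('scene','s3.png')
```

```text
pose [ 525.1 -387.6  225.4] [-1.572e+00 -1.000e-03 -1.718e+00] tool shift units [-9.582 -0.116 -1.444] turn y units -0.007
```

View pics/w3.png

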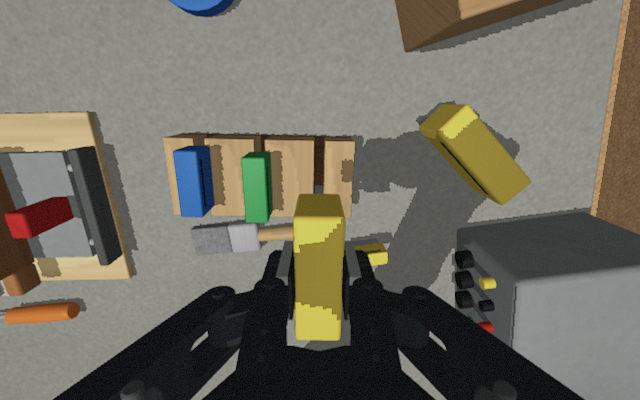

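The gauge is held between the pads, with its top face at rows 215–338, col 320. Green and blue are still in the rack. Next I'll work out the jig location and travel there.

Run:
```python
from h import *
import pickle
t=pickle.load(open('d0.pkl','rb'))['top']
f=lambda x,y,z: ray(t,225+x/3.1,155+y/3.1,z).round(1)
print('mark ends',f(220,154,72),f(266,159,72),'wall top/bottom',f(275,92,72),f(255,270,72),'cheek edges', f(292,95,72),f(306,95,72),f(262,275,72),f(284,275,72))
d=snap('wrist'); z=225.4+22.5
print('gauge near/far',ray(d,319,338,z).round(1),ray(d,319,216,z).round(1), 'left/right',ray(d,295,280,z).round(1),ray(d,344,280,z).round(1))
go(f(266,159,72)[:2].tolist()+[230],None)
```

```text
mark ends [543.6  68.7  72. ] [539.7  23.7  72. ] wall top/bottom [606.5  16.6  72. ] [431.2  31.3  72. ] cheek edges [ 6.039e+02 -2.000e-01  7.200e+01] [604.3 -13.9  72. ] [426.6  24.5  72. ] [427.1   3.3  72. ]
gauge near/far [ 492.2 -382.   247.9] [ 557.6 -391.6  247.9] left/right [ 527.4 -375.8  247.9] [ 524.1 -398.4  247.9]
pose [ 523.  -385.8  220.8] [-1.579  0.003 -1.718] tool shift units [-10.187  -0.229  -1.085] turn y units None
```

Call:
apply_moves:
  commands:
    - [[-0.5,-0.1,-0.1,0,0,0],[-0.9,-0.1,-0.2,0,0,0],[-1,-0.05,-0.25,0,-0.1,0],[-1,0,-0.25,0,-0.1,0],[-1,0,-0.25,0,-0.1,0],[-1,0,-0.25,0,-0.1,0],[-1,0,-0.25,0,-0.1,0],[-0.8,0,-0.25,0,-0.1,0]]

```text
clock: 4.48
eef_pos: [479.0, -91.6, 218.8]
tool_rot: [-1.604, 0.001, -1.68]
force: [0.7, 0.7, -1.5]
width: 22.9
```

Call:
apply_moves:
  commands:
    - [[-0.6,0,0,0,0,0],[-0.3,0,0,0,0,0],[0,0,0,0,0,0]]

```text
clock: 4.73
eef_pos: [476.2, -43.5, 214.4]
tool_rot: [-1.618, 0.006, -1.666]
force: [0.1, 0.2, -1.1]
width: 22.8
```

Run:
```python
from h import *
import pickle
d=snap('wrist','w4.png'); pickle.dump(d,open('d4.pkl','wb'))
go([500,-60,230],-1.658)
print(proj(d,[[540,23,72]]))
```

```text
pose [476.1 -44.9 214.3] [-1.619  0.005 -1.667] tool shift units [ 0.319 -0.393  0.632] turn y units -0.107
[[242.62170296 120.9564698 ]]
```

View pics/w4.png

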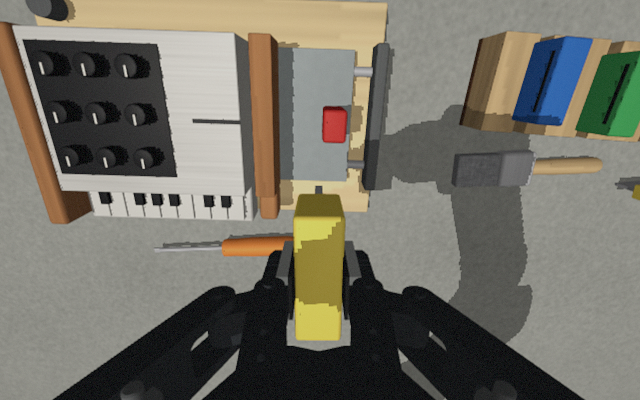

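The mark ends at the wall near (240,122). The cheek top runs from (250–272,35) to (258–278,215), with the dark gap to its left. I'll pull the edges from row profiles.

Run:
```python
from h import *
import pickle
d=pickle.load(open('d4.pkl','rb')); im=d['image'].astype(int)
for v in(50,75,100,150,175): print(v,[tuple(im[v,u]) [0:1]+tuple(im[v,u])[2:3] for u in range(228,284,1)].__repr__().replace('np.int64','').replace('(','').replace(')',''))
```

```text
50 [210, 201, 209, 201, 210, 201, 209, 201, 209, 201, 211, 203, 199, 191, 143, 135, 79, 75, 80, 75, 82, 77, 84, 80, 86, 80, 85, 80, 81, 76, 82, 79, 86, 80, 84, 76, 81, 76, 77, 76, 111, 71, 155, 70, 154, 67, 157, 72, 164, 77, 169, 79, 172, 81, 171, 79, 168, 77, 170, 80, 168, 73, 170, 79, 167, 75, 167, 78, 167, 79, 165, 74, 165, 78, 164, 77, 165, 77, 166, 77, 169, 80, 163, 75, 140, 64, 73, 29, 64, 31, 65, 29, 62, 24, 62, 28, 66, 23, 70, 43, 87, 79, 92, 95, 88, 93, 90, 93, 88, 92, 88, 89]
75 [209, 201, 209, 200, 211, 202, 210, 202, 210, 201, 210, 201, 212, 204, 206, 198, 180, 171, 124, 116, 81, 75, 83, 78, 80, 75, 84, 79, 81, 76, 87, 81, 83, 79, 84, 79, 85, 78, 81, 76, 81, 78, 108, 77, 145, 69, 158, 71, 159, 75, 163, 76, 169, 77, 173, 82, 173, 82, 169, 78, 168, 75, 168, 77, 169, 79, 167, 76, 167, 77, 164, 71, 163, 75, 163, 75, 164, 77, 162, 73, 164, 75, 166, 75, 162, 75, 124, 57, 57, 26, 65, 30, 61, 23, 58, 15, 61, 17, 60, 15, 73, 61, 91, 97, 89, 93, 88, 89, 90, 93, 88, 91]
100 [208, 199, 208, 199, 209, 200, 209, 199, 207, 198, 209, 199, 209, 199, 208, 198, 211, 202, 203, 196, 154, 144,
[... 691 characters left out ...]
56, 73, 162, 74, 162, 73, 164, 78, 164, 77, 161, 74, 158, 75, 156, 70, 158, 74, 156, 71, 158, 73, 153, 69, 113, 50, 63, 23, 64, 29, 70, 30, 65, 26, 64, 27, 66, 48, 89, 86, 93, 94, 92, 95, 89, 92]
175 [203, 193, 202, 194, 203, 193, 201, 192, 203, 192, 203, 194, 202, 193, 205, 194, 205, 195, 203, 193, 204, 194, 205, 195, 205, 195, 206, 196, 196, 188, 146, 138, 80, 76, 83, 77, 86, 81, 85, 79, 85, 79, 81, 76, 82, 77, 83, 78, 80, 77, 77, 75, 119, 77, 164, 75, 165, 74, 164, 75, 159, 71, 154, 70, 153, 70, 153, 71, 155, 71, 160, 74, 160, 71, 162, 76, 159, 73, 159, 74, 157, 72, 154, 70, 153, 70, 154, 69, 156, 72, 139, 63, 73, 28, 66, 31, 67, 31, 66, 27, 61, 22, 68, 42, 78, 72, 89, 93, 88, 91, 87, 89]
```

Run:
```python
from h import *
import pickle
d=pickle.load(open('d4.pkl','rb'))
V=[50,75,100,150,175]
for n,U in dict(wall=[235.1,236.7,238.3,241.5,243],cheekL=[248.2,249.4,250.8,253,254],cheekR=[270.2,271.1,271.9,273,273.3]).items():
    P=np.array([ray(d,u+.0,v,72)[:2] for u,v in zip(U,V)]); k=np.polyfit(P[:,0],P[:,1],1)
    print(n,P.round(1).tolist(),'yaw',np.arctan(k[0]),'y at x=540',np.polyval(k,540))
print('mark',ray(d,193,121,72),ray(d,239,122,72))
b=[x for x in blobs(d,'red',50)];print(b)
print('case far/near',ray(d,235,35,72),ray(d,243,191,72),'cheek far/near',ray(d,250,35,72),ray(d,258,216,72))
z=214.3+22.5
print('gauge near',ray(d,319,338,z).round(1))
```

```text
wall [[599.5, 18.2], [579.8, 20.8], [558.8, 23.4], [513.0, 29.3], [487.9, 32.6]] yaw -0.12742731051790815 y at x=540 25.853091893116854
cheekL [[598.5, 6.9], [578.7, 9.5], [557.7, 12.0], [511.9, 18.1], [486.8, 21.5]] yaw -0.13003677051796017 y at x=540 14.493005914197326
cheekR [[596.6, -12.0], [576.8, -9.8], [555.9, -7.3], [510.1, -1.3], [485.0, 2.2]] yaw -0.12734912117597733 y at x=540 -5.008798163866601
mark [544.39319774  69.56464284  72.        ] [539.38191745  26.57857281  72.        ]
[([329.0, 117.5], 103, [323, 107, 24, 35])]
case far/near [610.83582923  16.06211969  72.        ] [471.04059269  35.77811008  72.        ] cheek far/near [609.60193006   3.324638    72.        ] [441.79261161  25.1987786   72.        ]
gauge near [441.1 -40.4 236.8]
```

```bash
python3 -c "
from h import *
go([537.5,20.5,170],-1.699)"
```

```text
pose [476.1 -44.9 214.3] [-1.619  0.005 -1.667] tool shift units [-1.775  1.107  1.371] turn y units 0.363
```

Call:
apply_moves:
  commands:
    - [[0,0,0,0.5,0.3,-0.05],[-0.5,0.1,0.4,0,0,0],[-0.6,0.2,0.5,0,0,0],[-0.6,0.3,0.4,0,0,0],[0,0.2,0,0,0,0]]

```text
clock: 5.2
eef_pos: [535.4, 7.4, 178.3]
tool_rot: [-1.577, -0.007, -1.708]
force: [0.9, 1.0, -1.6]
width: 22.9
```

```bash
python3 -c "
from h import *
go([537.5,20.5,160],-1.699)"
```

```text
pose [535.4   7.4 178.3] [-1.577 -0.007 -1.708] tool shift units [-0.331  0.457  0.007] turn y units -0.107
```

Call:
apply_moves:
  commands:
    - [[-0.33,0.2,0,0.07,-0.1,0.08],[0,0.2,0,0,0,0],[0,0,0,0,0,0]]

```text
clock: 5.45
eef_pos: [536.1, 15.3, 157.1]
tool_rot: [-1.577, -0.005, -1.704]
force: [-0.5, -0.8, -1.5]
width: 22.9
```

Run:
```python
from h import *
import pickle
d=snap('wrist','w5.png'); pickle.dump(d,open('d5.pkl','wb'))
go([537.5,20.5,130],-1.699)
cv2.imwrite('pics/c5.png',cv2.resize(cv2.imread('pics/w5.png')[0:390,190:450],None,fx=1.5,fy=1.5,interpolation=cv2.INTER_CUBIC))
```

```text
pose [536.3  15.5 157.7] [-1.577 -0.004 -1.704] tool shift units [-0.127  0.693  0.012] turn y units -0.056
```

View pics/c5.png

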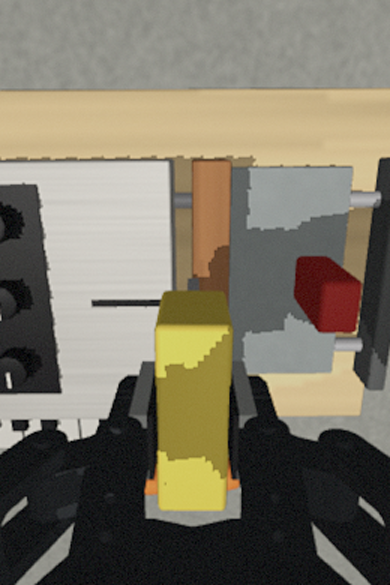

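The blade tip shows at crop (193,285), with the gap between columns 173 and 193. Moving about 5 mm toward the case centres it, which agrees with the computed shift.

Call:
apply_moves:
  commands:
    - [[-0.12,0.1,0.03,0.08,-0.05,0.05],[0,0.25,0,0,0,0],[0,0.2,0,0,0,0]]

```text
clock: 5.75
eef_pos: [539.4, 16.5, 136.1]
tool_rot: [-1.565, -0.001, -1.704]
force: [-1.1, -0.4, -1.9]
width: 22.8
```

```bash
python3 -c "
from h import *
go([537.5,20.5,130],-1.699)"
```

```text
pose [539.4  16.5 136.1] [-1.565e+00 -1.000e-03 -1.704e+00] tool shift units [-0.092  0.153 -0.061] turn y units -0.058
```

Call:
apply_moves:
  commands:
    - [[-0.1,-0.02,-0.05,-0.06,-0.06,0],[0,0,0,0,0,0]]

```text
clock: 5.92
eef_pos: [536.5, 19.9, 135.1]
tool_rot: [-1.574, -0.002, -1.7]
force: [0.4, 0.1, -1.6]
width: 22.9
```

Run:
```python
from h import *
import pickle
d=snap('wrist','w6.png'); pickle.dump(d,open('d6.pkl','wb'))
go([537.5,20.5,130],-1.699)
cv2.imwrite('pics/c6.png',cv2.resize(cv2.imread('pics/w6.png')[90:250,240:400],None,fx=3.5,fy=3.5,interpolation=cv2.INTER_CUBIC))
```

```text
pose [536.4  19.3 135.1] [-1.574 -0.002 -1.701] tool shift units [-0.034  0.127  0.024] turn y units -0.018
```

View pics/c6.png

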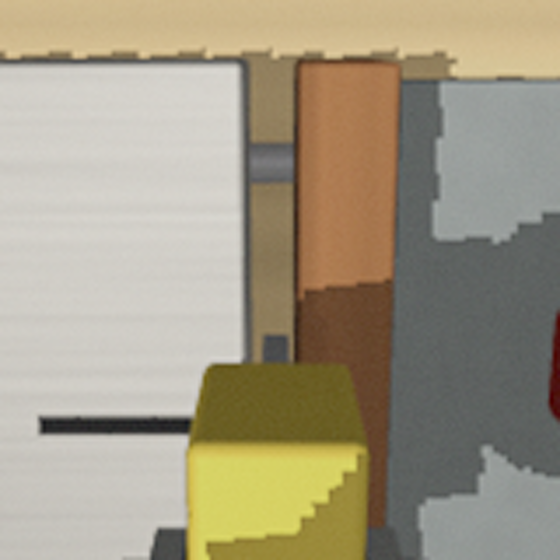

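The blade sits at crop columns 263–288 inside the gap at 247–296, so it is well centred. Descending.

Call:
apply_moves:
  commands:
    - [[-0.02,0.12,0.02,0.03,0,0],[0,0.12,0,0,0,0],[0,0.12,0,0,0,0]]

```text
clock: 6.22
eef_pos: [538.7, 20.0, 121.2]
tool_rot: [-1.567, -0.002, -1.7]
force: [0.7, 0.8, -1.6]
width: 22.5
```

```bash
python3 -c "
from h import *
d=snap('wrist');print(ray(d,293,211,72))
go([537.5,20.5,110],-1.699)"
```

```text
[549.02373603  36.87264053  72.        ]
pose [538.   20.1 120.3] [-1.569 -0.002 -1.7  ] tool shift units [-0.009  0.257 -0.015] turn y units -0.015
```

Call:
apply_moves:
  commands:
    - [[-0.01,0.12,-0.01,-0.02,0,0],[0,0.12,0,0,0,0],[0,0.12,0,0,0,0]]

```text
clock: 6.52
eef_pos: [538.1, 20.6, 105.0]
tool_rot: [-1.57, -0.002, -1.7]
force: [0.1, 0.6, -2.2]
width: 23.0
```

```bash
python3 -c "
from h import *
go([537.5,20.5,90],-1.699)"
```

```text
pose [538.1  20.6 105. ] [-1.57  -0.002 -1.7  ] tool shift units [ 0.004  0.374 -0.015] turn y units -0.012
```

Call:
apply_moves:
  commands:
    - [[0,0.12,-0.01,0,0,0],[0,0.12,0,0,0,0]]

```text
clock: 6.68
eef_pos: [537.6, 20.7, 94.2]
tool_rot: [-1.57, -0.002, -1.7]
force: [0.3, -0.1, -1.9]
width: 22.9
```

Call:
apply_moves:
  commands:
    - [[0,0.1,0,0,0,0],[0,0.06,0,0,0,0]]

```text
clock: 6.85
eef_pos: [537.1, 20.6, 87.7]
tool_rot: [-1.572, -0.002, -1.7]
force: [-9.6, 0.7, 40.7]
width: 22.9
```

Shoulder contact at TCP z 87.7, as predicted. Ease off slightly, then release.

Call:
apply_moves:
  commands:
    - [[0,-0.02,0,0,0,0]]

```text
clock: 6.93
eef_pos: [537.3, 20.6, 88.8]
tool_rot: [-1.571, -0.002, -1.7]
force: [0.4, 0.7, -1.1]
width: 23.1
```

Call:
apply_moves:
  commands:
    - [[0,0,0,0,0,0],[0,0,0,0,0,0],[0,0,0,0,0,0],[0,0,0,0,0,0]]
  claw: 48

```text
clock: 7.27
eef_pos: [538.2, 20.5, 89.0]
tool_rot: [-1.569, -0.001, -1.701]
force: [-0.3, -0.2, 0.8]
width: 48.0
```

Call:
apply_moves:
  commands:
    - [[0,-0.15,0,0,0,0],[0,-0.4,0,0,0,0],[0,-0.6,0,0,0,0],[0,-0.7,0,0,0,0],[0.3,-0.7,0,0,0,0],[0.6,-0.3,0,0,0,0],[0.6,0,0,0,0,0],[0,0,0,0,0,0]]

```text
clock: 7.93
eef_pos: [529.9, -39.2, 209.8]
tool_rot: [-1.57, -0.002, -1.695]
force: [0.2, -0.4, -0.3]
width: 47.5
```

Run:
```python
from h import *
import pickle
d=snap('wrist','w7.png'); pickle.dump(d,open('d7.pkl','wb'))
go([530,-60,180],-1.699)
for c in('yellow','red'):
    print(c,[(b,ray(d,*b[0],110 if c=='yellow' else 84).round(1)) for b in blobs(d,c,80)])
cv2.imwrite('pics/c7.png',cv2.resize(cv2.imread('pics/w7.png')[0:330,60:500],None,fx=1.7,fy=1.7,interpolation=cv2.INTER_CUBIC))
```

```text
pose [530.5 -36.6 209.7] [-1.57  -0.    -1.694] tool shift units [0.583 0.744 0.059] turn y units 0.061
yellow [(([252.3, 195.9], 2432, [235, 157, 36, 82]), array([539.9,  17.9, 110. ])), (([634.9, 232.4], 140, [629, 225, 11, 17]), array([ 461.9, -321.9,  110. ]))]
red [(([339.9, 188.0], 332, [329, 173, 24, 29]), array([529.8, -59.9,  84. ]))]
```

View pics/c7.png

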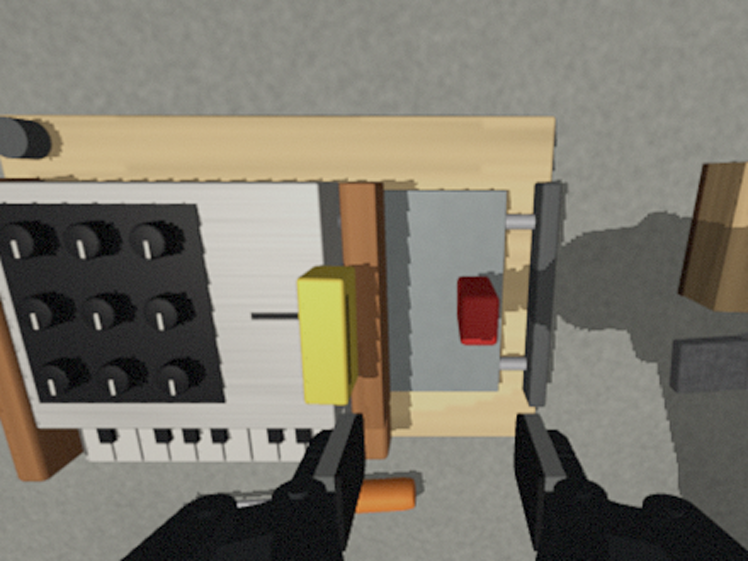

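The gauge stands seated in the gap at crop (327,335) beside the mark, and the post is at (477,310). I'll check the clearance to the dark end bar before lowering around the post.

Run:
```python
from h import *
import pickle
d=pickle.load(open('d7.pkl','rb')); t=pickle.load(open('d0.pkl','rb'))['top']
for z in (20,40,60,80): print(z,'bar',ray(d,60+532/1.7,310/1.7,z)[:2].round(1),ray(t,225+397/3.1,155+180/3.1,z)[:2].round(1))
print('post top corners',[ray(d,60+u/1.7,v/1.7,84)[:2].round(1).tolist() for u,v in((457,280),(489,277),(497,343),(467,344),(477,318))])
go([528.5,-62,130],-1.699)
```

```text
20 bar [ 512.7 -102.1] [ 529.4 -108.1]
40 bar [518.5 -98.9] [ 526.6 -106.7]
60 bar [524.4 -95.6] [ 523.8 -105.3]
80 bar [530.2 -92.4] [ 521.  -103.9]
post top corners [[553.6, -51.9], [553.1, -69.6], [514.3, -70.6], [515.9, -53.4], [530.6, -60.7]]
pose [530.5 -36.6 209.7] [-1.57  -0.    -1.694] tool shift units [0.637 1.994 0.028] turn y units 0.061
```

Call:
apply_moves:
  commands:
    - [[0.32,0.3,0.02,0,0.06,0],[0.32,0.5,0.02,0,0,0],[0,0.6,0,0,0,0],[0,0.5,0,0,0,0],[0,0,0,0,0,0]]
  claw: 44

```text
clock: 8.4
eef_pos: [531.4, -58.6, 133.3]
tool_rot: [-1.565, 0.004, -1.696]
force: [-0.2, -0.3, 0.6]
width: 44.1
```

Run:
```python
from h import *
import pickle
d=snap('wrist','w8.png')
go([528.5,-62,100],-1.699)
cv2.imwrite('pics/c8.png',cv2.resize(cv2.imread('pics/w8.png')[80:360,130:510],None,fx=2,fy=2,interpolation=cv2.INTER_CUBIC))
print([(b,ray(d,*b[0],84).round(1)) for b in blobs(d,'red',80)])
```

```text
pose [532.2 -58.4 134.7] [-1.563  0.004 -1.696] tool shift units [ 0.102  0.868 -0.081] turn y units 0.038
[(([323.8, 223.6], 774, [310, 205, 29, 37]), array([529.5, -61.8,  84. ]))]
```

View pics/c8.png

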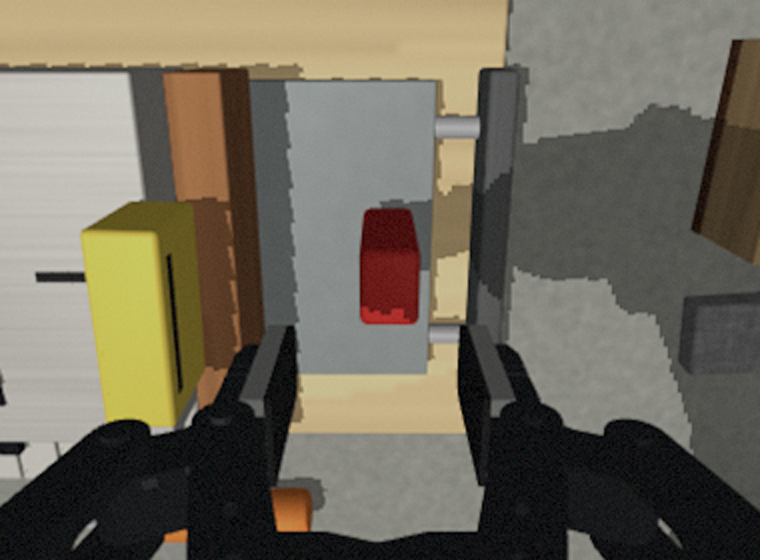

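Fingers straddle the post: inner faces at crop 285–470, post at 390. The gauge still stands upright. Lower with a small correction.

Call:
apply_moves:
  commands:
    - [[0.09,0.2,-0.08,-0.08,0.04,-0.05],[0,0.4,0,0,0,0],[0,0.4,0,0,0,0],[0,0,0,0,0,0]]
  claw: 40

```text
clock: 8.78
eef_pos: [531.3, -59.6, 96.4]
tool_rot: [-1.565, 0.001, -1.697]
force: [-0.6, 0.3, 0.4]
width: 40.0
```

```bash
python3 -c "
from h import *
go([528.5,-62,64],-1.699)"
```

```text
pose [531.3 -59.6  96.4] [-1.565e+00  1.000e-03 -1.697e+00] tool shift units [ 0.069  0.811 -0.061] turn y units 0.029
```

Call:
apply_moves:
  commands:
    - [[0.08,0.0,-0.06,-0.06,0.02,0],[0,0.25,0,0,0,0],[0,0.25,0,0,0,0],[0,0.25,0,0,0,0],[0,0,0,0,0,0]]

```text
clock: 9.2
eef_pos: [530.9, -62.2, 67.6]
tool_rot: [-1.565, 0.001, -1.697]
force: [0.6, 0.2, -0.6]
width: 40.2
```

```bash
python3 -c "
from h import *
go([528.5,-62,64],-1.699)"
```

```text
pose [530.9 -62.2  67.6] [-1.565e+00  1.000e-03 -1.697e+00] tool shift units [ 0.003  0.089 -0.061] turn y units 0.019
```

Call:
apply_moves:
  commands:
    - [[-0.08,0,0,0,0,0],[-0.08,0,0,0,0,0],[-0.08,0,0,0,0,0]]

```text
clock: 9.45
eef_pos: [531.8, -53.2, 67.0]
tool_rot: [-1.566, 0.0, -1.699]
force: [-0.8, -6.1, -0.6]
width: 40.0
```

Call:
apply_moves:
  commands:
    - [[-0.06,0,0,0,0,0]]

```text
clock: 9.53
eef_pos: [532.0, -51.9, 67.0]
tool_rot: [-1.566, -0.001, -1.7]
force: [-0.8, -6.4, -5.4]
width: 39.8
```

Call:
apply_moves:
  commands:
    - [[-0.06,0,0,0,0,0]]

```text
clock: 9.62
eef_pos: [532.1, -51.0, 66.9]
tool_rot: [-1.566, -0.003, -1.7]
force: [-0.0, -6.3, -4.0]
width: 40.0
```

Call:
apply_moves:
  commands:
    - [[-0.06,0,0,0,0,0],[-0.06,0,0,0,0,0]]

```text
clock: 9.78
eef_pos: [532.4, -49.7, 66.8]
tool_rot: [-1.565, -0.008, -1.703]
force: [-0.6, -6.0, -3.3]
width: 40.3
```

Call:
apply_moves:
  commands:
    - [[-0.06,0,0,0,0,0]]

```text
clock: 9.87
eef_pos: [532.5, -49.1, 66.8]
tool_rot: [-1.565, -0.01, -1.704]
force: [-1.1, -5.5, -2.9]
width: 40.0
```

Call:
apply_moves:
  commands:
    - [[-0.06,0,0,0,0,0]]

```text
clock: 9.95
eef_pos: [532.6, -48.6, 66.8]
tool_rot: [-1.565, -0.013, -1.705]
force: [-0.1, -4.7, -3.6]
width: 40.1
```

Call:
apply_moves:
  commands:
    - [[-0.08,0,0,0,-0.02,0.08]]

```text
clock: 10.03
eef_pos: [532.6, -48.1, 66.8]
tool_rot: [-1.565, -0.01, -1.705]
force: [-1.9, -9.6, -1.1]
width: 40.4
```

Call:
apply_moves:
  commands:
    - [[-0.08,0,0,0,-0.02,0.05]]

```text
clock: 10.12
eef_pos: [532.6, -48.2, 66.8]
tool_rot: [-1.564, -0.009, -1.705]
force: [-0.9, -9.0, -2.4]
width: 40.2
```

Call:
apply_moves:
  commands:
    - [[-0.08,0,0,0,0,0.05]]

```text
clock: 10.2
eef_pos: [532.7, -48.2, 66.8]
tool_rot: [-1.564, -0.008, -1.707]
force: [-0.9, -8.0, -3.7]
width: 39.8
```

Motion stopped at y ≈ -48 and the force is rising. I'll do a firmer push to confirm it is closed.

Call:
apply_moves:
  commands:
    - [[-0.2,0,0,0,-0.02,0.05]]

```text
clock: 10.28
eef_pos: [532.8, -47.8, 66.8]
tool_rot: [-1.563, -0.013, -1.71]
force: [-2.6, -26.0, -4.5]
width: 40.0
```

Call:
apply_moves:
  commands:
    - [[-0.25,0,0,0,0,0.05],[-0.25,0,0,0,0,0]]

```text
clock: 10.45
eef_pos: [533.0, -48.2, 66.5]
tool_rot: [-1.562, -0.031, -1.725]
force: [-1.7, -21.3, -5.9]
width: 39.9
```

Run:
```python
from h import *
import pickle
d=snap('wrist','w9.png'); pickle.dump(d,open('d9.pkl','wb')); print(readout.read_state()['force'])
```

```text
[ -1.77704236 -22.86930282  -3.33391231]
```

Call:
apply_moves:
  commands:
    - [[0.1,0,0,0,0,0],[0.12,0,0,0,0,0],[0,-0.1,0,0,0,0]]

```text
clock: 10.75
eef_pos: [530.7, -61.0, 70.8]
tool_rot: [-1.563, -0.036, -1.729]
force: [0.4, -0.7, -0.3]
width: 39.4
```

```bash
python3 -c "
from h import *
go([532,-56,64],-1.699)"
```

```text
pose [530.7 -61.   70.8] [-1.563 -0.036 -1.729] tool shift units [-0.128  0.169  0.012] turn y units -0.341
```

Call:
apply_moves:
  commands:
    - [[-0.11,-0.05,0,0,0,0],[0,-0.3,0,0,0,0],[0,-0.5,0,0,0,0],[0,-0.8,0,0,-0.2,0.3],[0.4,-0.8,0,0,-0.1,0.1],[0.8,-0.6,-0.3,0,0,0],[0.5,0,-0.3,0,0,0],[0,0,0,0,0,0]]

```text
clock: 11.42
eef_pos: [502.5, -103.5, 201.0]
tool_rot: [-1.558, 0.012, -1.678]
force: [-1.1, 0.8, -1.1]
width: 39.8
```

Run:
```python
from h import *
d=snap('wrist','w10.png'); print(readout.read_state()['eef_pos'], readout.read_state()['force'])
cv2.imwrite('pics/c10.png',cv2.resize(cv2.imread('pics/w10.png')[0:340,0:440],None,fx=1.75,fy=1.75,interpolation=cv2.INTER_CUBIC))
for c in('yellow','red'):
    print(c,[(b,ray(d,*b[0],110 if c=='yellow' else 84).round(1)) for b in blobs(d,c,80)])
```

```text
[ 504.54455992 -101.75594974  201.26428   ] [ 0.37834773  1.05142494 -0.18382779]
yellow [(([172.9, 176.4], 3416, [146, 136, 54, 84]), array([538.7,  15.6, 110. ])), (([615.4, 229.9], 982, [589, 218, 51, 25]), array([ 452.5, -354.3,  110. ]))]
red [(([270.9, 160.2], 80, [255, 155, 24, 19]), array([539.5, -62.6,  84. ]))]
```

View pics/c10.png

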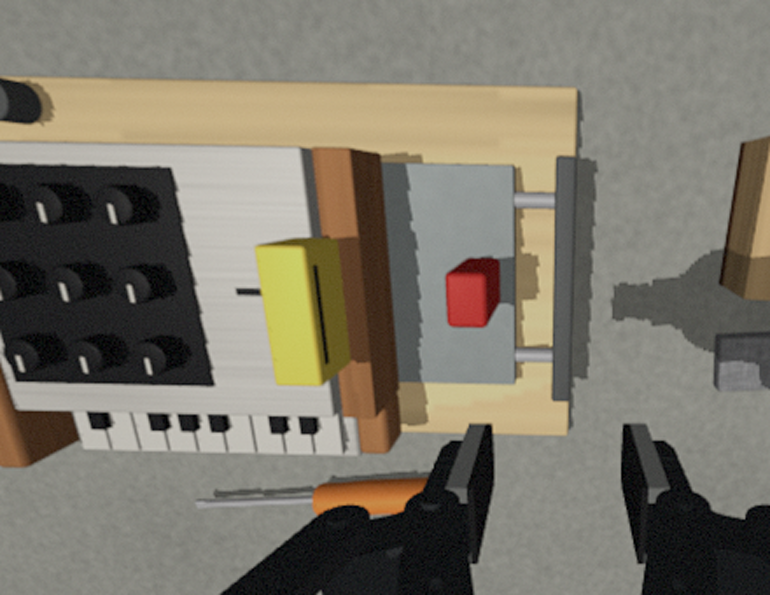

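The gauge is upright near the mark at crop (297,310). The gap is now narrow, about 307–315 at row 160, and the gripper is clear of everything. One numeric gap check, then I'll hand in.

Run:
```python
from h import *
d=snap('wrist'); im=d['image'].astype(int)
for v in(95,105,115,125):
    r=im[v,165:225]; sat=r[:,0]-r[:,2]
    w=next(i for i in range(60) if r[i,2]<140); 
    w=w-1+(r[w-1,2]-140)/(r[w-1,2]-r[w,2])
    i0=int(np.ceil(w)); c=next(i for i in range(i0,60) if sat[i]>40); c=c-1+(40-sat[c-1])/(sat[c]-sat[c-1])
    a,b=ray(d,165+w,v,72),ray(d,165+c,v,72); print(v,a[:2].round(1),b[:2].round(1),'gap',round(abs((a-b)[1]),2))
```

```text
95 [606.4  17.6] [605.8  11.9] gap 5.74
105 [598.   18.7] [597.4  12.9] gap 5.83
115 [589.4  19.8] [588.8  14. ] gap 5.81
125 [580.7  20.9] [580.1  15.1] gap 5.8
```

Run:
```python
from h import *
import pickle
def meas(d,vs,u0,u1):
    im=d['image'].astype(int)
    for v in vs:
        try:
            r=im[v,u0:u1]; sat=r[:,0]-r[:,2]; n=u1-u0
            w=next(i for i in range(n) if r[i,2]<140); i0=w; w=w-1+(r[w-1,2]-140)/(r[w-1,2]-r[w,2])
            c=next(i for i in range(i0,n) if sat[i]>40); c=c-1+(40-sat[c-1])/(sat[c]-sat[c-1])
            e=next(i for i in range(int(c)+8,n) if r[i,0]<115)
            P=[ray(d,u0+x,v,72) for x in(w,c,e-.5)]
            print(v,[p[:2].round(1).tolist() for p in P],'gap',round(P[0][1]-P[1][1],2),'cheek',round(P[1][1]-P[2][1],2))
        except Exception as ex: print(v,ex, r[::4].tolist()[:12])
print('now');meas(snap('wrist'),(95,105,115),165,240)
print('pushed');meas(pickle.load(open('d9.pkl','rb')),(100,120,140),190,330)
print('before');meas(pickle.load(open('d7.pkl','rb')),(115,130,145),240,320)
```

```text
now
95 [[606.3, 17.5], [605.7, 11.8], [603.8, -6.9]] gap 5.68 cheek 18.7
105 [[598.0, 18.5], [597.4, 12.8], [595.4, -5.9]] gap 5.7 cheek 18.78
115 [[589.4, 19.6], [588.8, 13.9], [586.8, -5.0]] gap 5.74 cheek 18.86
pushed
100  [[200, 178, 135], [199, 177, 134], [199, 179, 135], [200, 179, 136], [200, 179, 136], [199, 176, 133], [198, 176, 134], [200, 177, 136], [200, 178, 137], [198, 176, 134], [200, 178, 135], [199, 177, 135]]
120 [[613.9, -1.5], [613.4, -4.7], [611.2, -18.8]] gap 3.26 cheek 14.11
140 [[605.3, 1.0], [605.3, 0.9], [604.0, -7.6]] gap 0.13 cheek 8.54
before
115 [[607.0, 17.9], [605.6, 6.7], [603.1, -12.9]] gap 11.21 cheek 19.64
130 [[593.5, 19.6], [592.1, 8.3], [589.7, -10.7]] gap 11.38 cheek 18.96
145 [[579.6, 21.4], [578.2, 10.3], [575.8, -9.3]] gap 11.15 cheek 19.6
```

The cheek measures 18.8 mm against a true 20 mm. Rounded edges therefore add about 0.6 mm to the gap reading, so the real gap is about 5.1 mm, which means it is closed on the blade.

```bash
python3 -c "
from h import *
print(finish_job())"
```

```text
the job is handed in; nothing more can be done
None
```

The yellow 5 mm gauge is standing in the gap beside the mark, the cheek is closed against its blade, and the job is handed in. `finish_job()` gives no verdict.

- **Gauge:** I took it from the rack's right-hand slot and lowered it into the open gap of about 11 mm. The shoulder met the case with about 41 N on the wrist at the expected height. I then released it, and it stayed upright.
- **Cheek:** I pushed the red post with one finger. The carriage slid at about 6 N, then stopped firmly and did not move further at 26 N. I backed off and lifted clear.
- **Last checks:** The final picture shows the gauge upright at the mark and the gripper clear of everything. The other gauges were last seen undisturbed when I lifted the yellow one out. I did not check all the bench items again at the end.
- **One disagreement:** The gap reads 5.7 mm in the image, not 5.0 mm. The cheek reads 18.8 mm against its known 20 mm, so I put most of the difference down to rounded edges and estimate about 5.1 mm. The firm stop against the blade agrees with that. A check on the picture taken during the push gave no usable reading.

The job took about 12 s of the 64 s allowed.

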